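# Square a row of blanks against the marking stop

### The job

Pick up the straightedge by its grip and, with its long face, push the four loose aluminium blanks together as one group until all four sit flush against the bar of the stop, holding them pressed there for a second with a gentle but definite push of about 10 N, never more than 20 N. Then draw the straightedge back a hand's width from the blanks, stand it upright on the bench and let go, leaving the blanks flush and square in their row. Do not touch the blanks with the gripper, do not tip them, and leave the post mount, the screw jar and the screwdriver where they are.

Things in the scene. Friction and masses are not known exactly. Their poses are not given: they have to be found in the camera images.
- stop: Fixed dark work stop. Origin on the bench midway between its two clamp blocks; x level, away from the robot (the way to push), y along the stop, z up. Blocks 26 mm wide, 24 mm high, knobs to 32 mm, at y = -129 and +129 mm, from x = -20 to +50 mm. It is rigid; push with about 10 N; the blanks' sliding friction takes 1 to 5 N, at least 3 must reach the stop, never over 20.
- stop_mid (a point): Point on the stop 12 mm above its origin, axes as the stop's. Here the locked stop bar runs between the blocks, parallel to y: 231 mm long, 18 mm thick, top 23.5 mm above the bench, flat face towards -x. Where it was locked varies and is not measured: its face lies anywhere from 6 mm before to 6 mm beyond this point (along x) and must be found by feel.
- blank1_center (a point): Centre of blank 1 of four like loose aluminium blanks, 40 mm (own x) by 32 mm (own y) by 14 mm high, 35 to 70 g, flat on the bench. They lie in a loose row before the stop, 1 to 4 from its -y to +y, about 46 mm apart, centres 68 to 98 mm on the robot's side of the stop's origin, skewed up to 13 degrees from the stop's x.
- blank2_center (a point): Centre of blank 2 of four like loose aluminium blanks, 40 mm (own x) by 32 mm (own y) by 14 mm high, 35 to 70 g, flat on the bench. They lie in a loose row before the stop, 1 to 4 from its -y to +y, about 46 mm apart, centres 68 to 98 mm on the robot's side of the stop's origin, skewed up to 13 degrees from the stop's x.
- blank3_center (a point): Centre of blank 3 of four like loose aluminium blanks, 40 mm (own x) by 32 mm (own y) by 14 mm high, 35 to 70 g, flat on the bench. They lie in a loose row before the stop, 1 to 4 from its -y to +y, about 46 mm apart, centres 68 to 98 mm on the robot's side of the stop's origin, skewed up to 13 degrees from the stop's x.
- blank4_center (a point): Centre of blank 4 of four like loose aluminium blanks, 40 mm (own x) by 32 mm (own y) by 14 mm high, 35 to 70 g, flat on the bench. They lie in a loose row before the stop, 1 to 4 from its -y to +y, about 46 mm apart, centres 68 to 98 mm on the robot's side of the stop's origin, skewed up to 13 degrees from the stop's x.
- straightedge_grip (a point): Middle of the upright grip of the straightedge, 49 mm above its flat underside: a loose aluminium bar 210 mm long (own y), 20 mm thick (own x), 20 mm high, 0.3 kg, with a black grip centred on its top, 16 mm thick (own x), 56 mm long (own y), 20 to 74 mm above the underside. It stands upright on the bench left or right of the blanks, roughly along world x.
- post_mount: Bystander: dark steel post on a round foot, 50 mm across, 78 mm high, origin under its centre. It stands on the side where the straightedge is not. Leave alone.
- screw_jar: Bystander: clear screw jar with black cap, 52 mm across, 60 mm high, origin under its centre, beside the far end of the stop. Leave alone.
- driver: Bystander: screwdriver 170 mm long lying beyond the stop. Leave alone.
Not all that is in view belongs to the job. What is shaped like the part that bears blank4_center but pink is not meant.

How it is judged:
On the way:
1. the held straightedge presses the blanks home: all four blanks touch the stop bar at once and the stop is pressed with at least 3 N in all, for 0.4 s (contact force between each of blank1, blank2, blank3, blank4 and stop above 0.1 N and contact force between stop and anything else above 3 N and contact force between the fingers and straightedge above 2 N), for 0.4 s.
At the end, for the whole second after the job is handed in: All four blanks lie flat at the stop bar (centres 11 to 29 mm before the stop's origin), square within 0.05 rad, each in line with its neighbour within 4 mm, at rest; the straightedge stands upright on the bench, its middle over 75 mm from every blank's centre, touching nothing else (x of blank1_center in the frame of stop between -0.029 and -0.011 m and y of blank1_center in the frame of stop between -0.105 and 0.105 m and angle between the x axis of each of blank1_center, blank2_center, blank3_center, blank4_center and the x axis of stop, either way round below 0.05 rad and height (world z) of each of blank1_center, blank2_center, blank3_center, blank4_center below 0.01 m and linear speed of each of blank1, blank2, blank3, blank4, straightedge below 0.01 m/s and x of blank2_center in the frame of stop between -0.029 and -0.011 m and y of blank2_center in the frame of stop between -0.105 and 0.105 m and x of blank2_center in the frame of blank1_center between -0.004 and 0.004 m and x of blank3_center in the frame of stop between -0.029 and -0.011 m and y of blank3_center in the frame of stop between -0.105 and 0.105 m and x of blank3_center in the frame of blank2_center between -0.004 and 0.004 m and x of blank4_center in the frame of stop between -0.029 and -0.011 m and y of blank4_center in the frame of stop between -0.105 and 0.105 m and x of blank4_center in the frame of blank3_center between -0.004 and 0.004 m and height (world z) of straightedge_grip between 0.045 and 0.053 m and angle between straightedge_grip's own z axis and vertical below 0.1 rad and horizontal distance between straightedge_grip and blank1_center above 0.075 m and horizontal distance between straightedge_grip and blank2_center above 0.075 m and horizontal distance between straightedge_grip and blank3_center above 0.075 m and horizontal distance between straightedge_grip and blank4_center above 0.075 m and contact force between straightedge and blank1 below 0.05 N and contact force between straightedge and blank2 below 0.05 N and contact force between straightedge and blank3 below 0.05 N and contact force between straightedge and blank4 below 0.05 N and contact force between straightedge and stop below 0.05 N).
It fails at once if the stop is pushed with more than 20 N (contact force between stop and anything else above 20 N).
It fails at once if the gripper or arm touches a blank (contact force between any of the fingers, the arm and blank1 above 0.5 N or contact force between any of the fingers, the arm and blank2 above 0.5 N or contact force between any of the fingers, the arm and blank3 above 0.5 N or contact force between any of the fingers, the arm and blank4 above 0.5 N).
It fails at once if a blank is tipped up (angle between any of blank1_center, blank2_center, blank3_center, blank4_center's own z axis and vertical above 0.35 rad).
It fails at once if the post mount, screw jar or screwdriver is moved by more than 20 mm (distance of any of post_mount, screw_jar, driver from where it was at the start of the episode above 0.02 m).
It also fails if it takes over 72 s, if anything falls off the work surface, if the arm or the gripper's body presses on something with over 40 N, if the wrist force passes 120 N, or if a joint passes its speed limit or range.

### The arm

A 6-joint arm with a two-finger parallel gripper is mounted at the origin on the work surface. World frame = base frame: x ahead of the robot, y to its left, z up, the work surface at z = 0. Lengths are in m, angles in rad, forces in N, time in s.
With the tool pointing down it reaches from about 0.15 to 0.775 m from the base axis. Payload 6.1 kg.
Tool frame: the origin (TCP) lies on the centre line of the jaws, within the pads' length; the fingertips stand 22 mm ahead of it and the grasp point (between the pads) lies 3 mm ahead of it; z points along the fingers, y is the direction in which the jaws open and shut (so a half turn about z gives the same grasp; the last joint's range is limited). The gripper opens to 85 mm and grips with 20 to 120 N. Pads are 22 mm wide; open, the fingers measure 114 mm over their backs; the gripper's body (76 mm by 85 mm) begins 54 mm behind the grasp point. The pads swing forward as they close: fully open they stand 13 mm farther back than shut.
Start: joints at [1.205, 0.126, -0.04, 1.405, 0, 1.571], TCP at [0.188, 0.49, 0.253] pointing down, gripper open.
Joint ranges: [-2.72, 2.72], [-0.95, 1.95], [-1.27, 1.35], [-1.78, 2.02], [-1.46, 1.47], [-3.14, 3.14]. Speed limits (rad/s): [2.39, 2.39, 3.01, 3.14, 3.14, 3.14].

### API

Orientations are given as a unit quaternion [w, x, y, z].
In Python, from bench import telemetry, cams, arm, recognise gives the robot as it stands.
- The arm moves only by the tool jog_arm, never from a script. Its arguments are lists of equal length, an entry for each row: "travel": the shift along the tool's x, y, z in cm, a list of three; "turn": the turn about the tool's z in rad; "grip": the finger opening in cm, from 0 to 8.54. In form: {"travel": [[tx, ty, tz], ...], "turn": [turn, ...], "grip": [grip, ...]}. A call has 1 to 20 rows; each row is the pose to reach, as a shift and turn from the pose commanded when the call began, along the tool's axes at that moment; what a row does not reach only later rows make up. A row lasts 1/8 s, in which the tool goes at most 62.5 mm and 10.7 degrees, less where a joint would pass 70% of its speed; a pose out of reach is approached as far as the arm can. A call with a gripper value outside its range is refused whole. The fingers move at their own pace and stop on an object; the grip force is fixed at half the most. Time passes only in rows, so rows that repeat a pose let the fingers close. It gives the time, the measured TCP pose, the force and the opening at its end, in the units of the state.
- telemetry.sense(): the state, without advancing time (a new reading comes with each control period).
- cams.grab_frame(name): name is "side" or "top"; returns a dict with "pixels" (480x640x3 uint8, blue, green, red), "depth" (480x640 float32, m along the optical axis (not along the pixel's ray), 0 where there is no reading), "fx", "fy", "cx", "cy" (pixels), "world_to_cam" (4x4, takes a point from world to camera coordinates). Camera axes: x right, y down, z forward; pixel columns grow to the right and rows downward; lengths in m; the calibration is good to about 2 mm. A picture is of the moment at which its call begins.
- arm.close_job(): hands the job in, once; it reports no verdict.
Trained networks look in a picture, given as the dict that the camera call returned (one of the last four; its "shot" number tells which), for a name from the list of things; names that differ only in an ending like _2 or _b are one class to them, and where a whole thing is asked for, a point or a joint stands for the part that bears it (a point fixed in the world has none). Each returns a list of dicts, best first, with "score" (0 to 1); they miss things now and then, are a little off and sometimes report something else, mostly with a low value. They report only what shows in the picture. A call takes as long as a camera call. They do not tell look-alikes from the thing itself.
- recognise(picture, target): "bbox" ([left, top, width, height] in pixels, round what is visible of it).
The state is a dict: "clock": time; "joint_positions": joint angles; "qvel": joint speeds; "joint_efforts": joint torques, N m; "position": TCP position; "tcp_rot": TCP orientation; "force": force on the tool from outside, world axes, zero at the start; "wrist_torque": the same for the moment, N m; "finger_gap": opening from 0.0 (shut) to 1.0 (fully open).
Only numpy, scipy, OpenCV 4.12 (cv2) and the standard library are available. Lean on these libraries where they do the work, as an engineer would, in place of code of your own. Each camera call takes 0.05 s, during which the arm holds its last target. There are 200 camera calls.

## Working session

There is one attempt and no reset: what is moved stays moved. The work goes in short steps, Python scripts to look and compute and a tool call to move; the robot and the scene stay as the last step left them, time stands still between calls to the robot, and variables do not carry over. Pictures are saved under pics/ and viewed, on a budget of 10 in all, crops included, one or two more only if the job needs it, and the job is handed in when it is done.

Besides the shell and the picture viewer there is one more tool, called after ">>>" as name(argument=value, ...) on one line, values as JSON. jog_arm: Moves the arm, as the interface text tells. Its arguments: {"type":"object","properties":{"travel":{"type":"array","items":{"type":"array","items":{"type":"number"}}},"turn":{"type":"array","items":{"type":"number"}},"grip":{"type":"array","items":{"type":"number"}}},"required":["travel","turn","grip"]}

```bash
mkdir -p pics; cat > h.py <<'E'
import numpy as np, cv2
from bench import telemetry, cams, arm, recognise
def cloud(p):
    d=p["depth"]; v,u=np.mgrid[:480,:640]
    c=np.stack([(u-p["cx"])/p["fx"]*d,(v-p["cy"])/p["fy"]*d,d,np.ones_like(d)],-1)
    w=c@np.linalg.inv(p["world_to_cam"]).T
    w=w[...,:3]; w[d==0]=np.nan; return w
E
python3 - <<'E'
from h import *
s=telemetry.sense(); print({k:np.round(v,3) for k,v in s.items()})
for n in ["top","side"]:
    p=cams.grab_frame(n); cv2.imwrite(f"pics/{n}0.png",p["pixels"]); np.savez(f"{n}0.npz",**{k:v for k,v in p.items()})
    W=cloud(p)
    for t in ["stop","blank1_center","straightedge_grip","post_mount","screw_jar","driver"]:
        for r in recognise(p,t)[:6]:
            l,tp,w,h=map(int,r["bbox"]); c=W[tp:tp+h,l:l+w].reshape(-1,3)
            print(n,t,round(r["score"],2),[l,tp,w,h],np.round(W[min(479,tp+h//2),min(639,l+w//2)],3))
E
```

```text
{'clock': np.float64(0.0), 'joint_positions': array([ 1.205,  0.126, -0.041,  1.405, -0.   ,  1.571]), 'qvel': array([ 0.001, -0.001,  0.001,  0.001, -0.   , -0.   ]), 'joint_efforts': array([ 0.0000e+00, -4.3591e+01,  3.5293e+01,  1.7000e-02, -0.0000e+00,
        0.0000e+00]), 'position': array([0.188, 0.49 , 0.253]), 'tcp_rot': array([-0.   ,  0.182,  0.983, -0.001]), 'force': array([-0.719,  0.185,  0.03 ]), 'wrist_torque': array([ 0.005, -0.012,  0.015]), 'finger_gap': np.float64(0.999)}
top stop 0.74 [319, 263, 22, 24] [ 0.573 -0.018  0.013]
top stop 0.69 [234, 191, 156, 52] [0.685 0.002 0.021]
top stop 0.64 [293, 265, 17, 27] [0.574 0.036 0.014]
top blank1_center 0.95 [345, 258, 19, 21] [ 0.581 -0.063  0.014]
top straightedge_grip 0.78 [456, 237, 31, 122] [ 0.499 -0.259  0.036]
top post_mount 0.74 [149, 336, 37, 23] [0.479 0.267 0.076]
top driver 0.96 [257, 156, 90, 18] [0.79  0.009 0.021]
side blank1_center 0.55 [289, 278, 16, 16] [ 0.572 -0.069  0.015]
side blank1_center 0.46 [392, 237, 17, 51] [ 0.779 -0.026  0.023]
side straightedge_grip 0.66 [187, 349, 132, 40] [ 0.496 -0.273  0.041]
side post_mount 0.85 [245, 159, 21, 40] [0.483 0.271 0.043]
side screw_jar 0.77 [370, 339, 34, 46] [ 0.705 -0.289  0.06 ]
side driver 0.75 [390, 231, 21, 55] [ 0.782 -0.014  0.023]
```

View pics/top0.png

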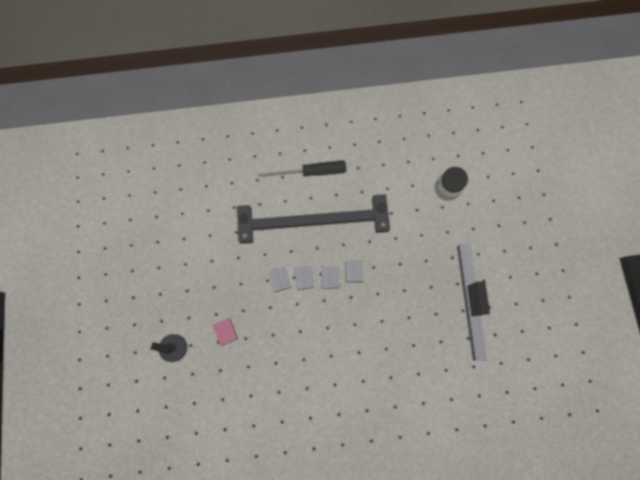

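View pics/side0.png

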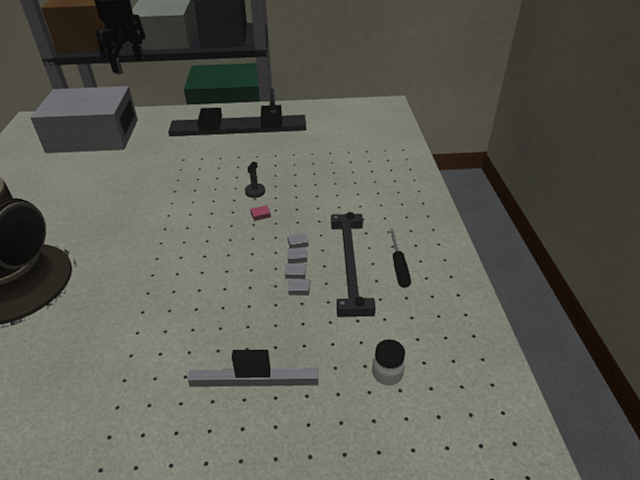

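Top view: four grey blanks at (280,280), (304,277), (330,277) and (354,271). The pink look-alike at (225,331) is not meant. The stop runs from (245,224) to (381,213), the straightedge is at (473,303) on the right, and the post is at (172,347). Next I measure these from depth.

```bash
python3 - <<'E'
from h import *
ims=[]
for n in ["top","side"]:
    p=dict(np.load(f"{n}0.npz")); W=cloud(p); 
    z=W[...,2]; X=W[...,0];Y=W[...,1]
    bg=(X>.2)&(X<.85)&(abs(Y)<.45)
    fl=bg&(abs(z)<.005); print(n,"bench z",np.nanmedian(z[fl]))
    m=(bg&(z>.008)&(z<.12)).astype(np.uint8)
    k,lab,st,_=cv2.connectedComponentsWithStats(m)
    for i in range(1,k):
        if st[i,4]<25: continue
        q=W[lab==i]; zt=np.percentile(q[:,2],90); t=q[q[:,2]>zt-.006]
        r=cv2.minAreaRect((t[:,:2]*1000).astype(np.float32))
        col=p["pixels"][lab==i].mean(0)
        print(st[i],"ztop",round(zt,4),"mean",np.round(t.mean(0),4),"rect",np.round(r[0],1),np.round(r[1],1),round(r[2],1),np.round(col))
    if n=="top":
        # bar of straightedge: grip and bar
        sel=bg&(Y<-.2)&(X<.62)
        for lo,hi in [(.012,.03),(.06,.09)]:
            q=W[sel&(z>lo)&(z<hi)][:,:2]; r=cv2.minAreaRect((q*1000).astype(np.float32)); c=q.mean(0); e=np.linalg.svd(q-c,full_matrices=False)[2][0]
            print("SE",lo,len(q),np.round(c,4),np.round(r[0],1),np.round(r[1],1),r[2],"axis",np.degrees(np.arctan2(e[1],e[0])))
        for x0,x1 in [(.63,.76)]:
            q=W[bg&(z>.015)&(z<.05)&(X>x0)&(X<x1)&(abs(Y)<.2)][:,:2]; c=q.mean(0); 
            b=q[abs(q[:,1]-c[1])<.105]; e=np.linalg.svd(b-b.mean(0),full_matrices=False)[2][0]
            print("bar",np.round(b.mean(0),4),np.degrees(np.arctan2(e[1],e[0])))
        print("cam",np.round(np.linalg.inv(p["world_to_cam"])[:3,3],3),p["fx"])
    crop=p["pixels"][140:380,130:510] if n=="top" else None
    if crop is not None: cv2.imwrite("pics/crop1.png",cv2.resize(crop,None,fx=2.1,fy=2.1,interpolation=cv2.INTER_CUBIC))
E
```

```text
top bench z -0.0004933454060045417
[258 160  88  17 707] ztop 0.0252 mean [ 0.7806 -0.0326  0.0233] rect [780.5 -32.1] [84.  23.8] 88.5 [76. 78. 79.]
[434 167  34  34 809] ztop 0.0608 mean [ 0.7148 -0.2643  0.0593] rect [ 715.7 -264.9] [44.9 46.1] 53.0 [78. 80. 81.]
[ 236  194  154   49 2467] ztop 0.0258 mean [0.6824 0.0023 0.0237] rect [684.    1.6] [283.8  70.3] 87.7 [76. 76. 76.]
[ 457  244   33  117 1837] ztop 0.073 mean [ 0.4952 -0.2649  0.0729] rect [ 495.5 -265.6] [17.1 56. ] 86.7 [106. 105. 106.]
[345 260  18  22 392] ztop 0.0155 mean [ 0.5762 -0.0617  0.0136] rect [576.3 -61.9] [31.7 40.1] 82.3 [146. 142. 143.]
[268 267  23  25 381] ztop 0.0154 mean [0.5779 0.0766 0.0134] rect [578.2  76.8] [40. 32.] 10.3 [147. 143. 144.]
[294 266  20  24 380] ztop 0.0153 mean [0.5752 0.0309 0.0134] rect [575.5  31. ] [40.1 31.9] 0.6 [147. 143. 144.]
[321 266  18  22 379] ztop 0.0152 mean [ 0.5706 -0.0166  0.0134] rect [570.8 -16.6] [31.5 39.5] 82.8 [147. 143. 144.]
[213 318  24  28 415] ztop 0.0152 mean [0.4951 0.1834 0.0132] rect [495.2 184.1] [40.2 32.7] 16.5 [127. 112. 164.]
[150 334  36
[... 881 characters left out ...]
233  21  14 207] ztop 0.0146 mean [0.578  0.0727 0.0128] rect [578.5  73.9] [40.4 36.1] 9.6 [104. 101. 101.]
[288 248  20  13 228] ztop 0.0146 mean [0.5753 0.0266 0.0128] rect [575.2  28.1] [39.8 36.1] 2.1 [105. 103. 102.]
[285 264  21  13 246] ztop 0.0146 mean [ 0.5705 -0.0207  0.0129] rect [570.3 -20.1] [32.7 40.1] 84.0 [107. 104. 103.]
[289 279  21  14 278] ztop 0.015 mean [ 0.5759 -0.0655  0.013 ] rect [575.9 -63.7] [36.  39.4] 85.5 [105. 103. 102.]
[ 373  340   32   44 1181] ztop 0.0601 mean [ 0.7138 -0.2691  0.059 ] rect [ 713.9 -267.6] [47.  44.2] 79.3 [49. 52. 52.]
[ 188  350  131   35 2556] ztop 0.072 mean [ 0.4946 -0.2695  0.0721] rect [ 494.5 -267.7] [18.9 55.9] 86.7 [66. 65. 65.]
```

View pics/crop1.png

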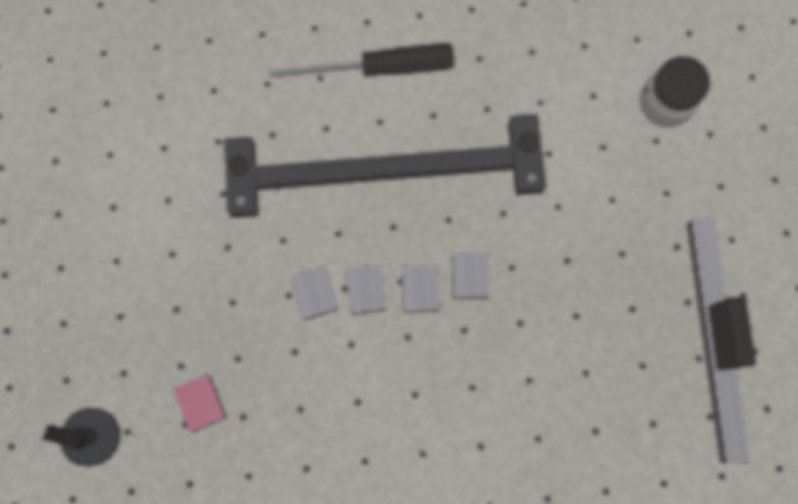

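```bash
cat >> h.py <<'E'
from scipy.spatial.transform import Rotation as R
def plan(x,y,z,head_deg):
    s=telemetry.sense(); w,a,b,c=s["tcp_rot"]; r=R.from_quat([a,b,c,w]).as_matrix()
    d=r.T@(np.array([x,y,z])-s["position"]); h=np.degrees(np.arctan2(r[1,1],r[0,1]))
    print("pos",np.round(s["position"],4),"head",round(h,2),"tilt",np.round(r[:2,2],3),"travel cm",np.round(d*100,2),"turn",round(np.radians(h-head_deg),4))
    print("t",s["clock"],"F",np.round(s["force"],2),"T",np.round(s["wrist_torque"],3),"gap",round(s["finger_gap"],3),"j",np.round(s["joint_positions"],3))
E
python3 -c "
from h import *
plan(.4952,-.2662,.16,87)"
```

```text
pos [0.1878 0.4903 0.2533] head 69.04 tilt [0. 0.] travel cm [-55.77 -59.65   9.33] turn -0.3134
t 0.7 F [-0.13 -0.37 -0.51] T [-0.038  0.002  0.045] gap 0.997 j [ 1.205  0.126 -0.04   1.405  0.     1.571]
```

>>> jog_arm(travel=[[-55.8,-59.7,5],[-55.8,-59.7,5],[-55.8,-59.7,5],[-55.8,-59.7,5],[-55.8,-59.7,5],[-55.8,-59.7,5],[-55.8,-59.7,5],[-55.8,-59.7,5],[-55.8,-59.7,5],[-55.8,-59.7,5],[-55.8,-59.7,5],[-55.8,-59.7,5],[-55.8,-59.7,9.3],[-55.8,-59.7,9.3],[-55.8,-59.7,9.3],[-55.8,-59.7,9.3],[-55.8,-59.7,9.3],[-55.8,-59.7,9.3],[-55.8,-59.7,9.3],[-55.8,-59.7,9.3]], turn=[-0.313,-0.313,-0.313,-0.313,-0.313,-0.313,-0.313,-0.313,-0.313,-0.313,-0.313,-0.313,-0.313,-0.313,-0.313,-0.313,-0.313,-0.313,-0.313,-0.313], grip=[6,6,6,6,6,6,6,6,6,6,6,6,6,6,6,6,6,6,6,6])

```text
clock: 3.2
position: [0.4954, -0.2667, 0.1605]
tcp_rot: [0.0, 0.026, 1.0, -0.0]
force: [1.3, 0.8, 0.0]
finger_gap: 0.701
```

```bash
python3 -c "
from h import *
plan(.4952,-.2662,.055,87)"
```

```text
pos [ 0.4954 -0.2667  0.1605] head 86.99 tilt [ 0. -0.] travel cm [ 0.02  0.05 10.55] turn -0.0002
t 3.2 F [1.28 0.8  0.02] T [-0.014 -0.029 -0.008] gap 0.701 j [-0.494  0.211 -0.141  1.218  0.    -0.441]
```

>>> jog_arm(travel=[[0,0.05,5],[0,0.05,8],[0,0.05,9.5],[0,0.05,10.5],[0,0.05,10.5],[0,0.05,10.5],[0,0.05,10.5],[0,0.05,10.5],[0,0.05,10.5],[0,0.05,10.5],[0,0.05,10.5],[0,0.05,10.5]], turn=[0,0,0,0,0,0,0,0,0,0,0,0], grip=[6,6,6,6,6,0.5,0.5,0.5,0.5,0.5,0.5,0.5])

```text
clock: 4.7
position: [0.4958, -0.2666, 0.0561]
tcp_rot: [0.001, 0.026, 1.0, -0.0]
force: [-1.0, -0.2, 5.8]
finger_gap: 0.18
```

```bash
python3 -c "
from h import *
plan(.53,-.1,.055,87)"
```

```text
pos [ 0.4958 -0.2666  0.0561] head 86.98 tilt [ 0.001 -0.001] travel cm [-2.53 16.82  0.11] turn -0.0004
t 4.7 F [-0.96 -0.23  5.83] T [0.04  0.111 0.053] gap 0.18 j [-0.493  0.267 -0.307  0.995 -0.    -0.441]
```

```bash
python3 -c "
from h import *
plan(.504,.0105,.12,-2.4)"
```

```text
pos [ 0.4958 -0.2666  0.0561] head 86.98 tilt [ 0.001 -0.001] travel cm [ 0.64 27.71 -6.41] turn 1.5599
t 4.7 F [-0.96 -0.23  5.83] T [0.04  0.111 0.053] gap 0.18 j [-0.493  0.267 -0.307  0.995 -0.    -0.441]
```

>>> jog_arm(travel=[[0,0,-2],[0,0,-5],[0,0,-6.4],[0,3,-6.4],[0.6,6,-6.4],[0.6,9,-6.4],[0.6,12,-6.4],[0.6,15,-6.4],[0.6,18,-6.4],[0.6,21,-6.4],[0.6,24,-6.4],[0.6,26,-6.4],[0.6,27.7,-6.4],[0.6,27.7,-6.4],[0.6,27.7,-6.4],[0.6,27.7,-6.4]], turn=[0,0,0,0.16,0.32,0.48,0.64,0.8,0.96,1.12,1.28,1.42,1.56,1.56,1.56,1.56], grip=[0.5,0.5,0.5,0.5,0.5,0.5,0.5,0.5,0.5,0.5,0.5,0.5,0.5,0.5,0.5,0.5])

```text
clock: 6.7
position: [0.5038, 0.01, 0.1191]
tcp_rot: [-0.0, 0.722, 0.692, -0.0]
force: [-0.0, -0.4, -2.8]
finger_gap: 0.185
```

```bash
cat > m.py <<'E'
from h import *
def look(name):
    plan(.504,.0105,.058,-2.4)
    p=cams.grab_frame("top"); cv2.imwrite(f"pics/{name}.png",cv2.resize(p["pixels"][170:400,180:500],None,fx=2.4,fy=2.4,interpolation=cv2.INTER_CUBIC))
    W=cloud(p).reshape(-1,3); C=p["pixels"].reshape(-1,3).astype(int)
    br=(C.mean(1)>110)&(W[:,2]>.009)&(W[:,0]>.4)&(W[:,0]<.68)&(abs(W[:,1])<.16)&(C[:,2]-C[:,1]<15)
    m=br.reshape(480,640).astype(np.uint8); k,l,st,_=cv2.connectedComponentsWithStats(m)
    for i in range(1,k):
        if st[i,4]<40: continue
        q=W[l.ravel()==i]; r=cv2.minAreaRect((q[:,:2]*1000).astype(np.float32)); print(st[i],np.round(q.mean(0),4),np.round(r[0],1),np.round(r[1],1),round(r[2],1))
E
python3 -c "
from m import *
look('held')"
```

```text
pos [0.5038 0.01   0.1191] head -2.4 tilt [-0. -0.] travel cm [0.05 0.02 6.11] turn 0.0001
t 6.7 F [-0.04 -0.37 -2.8 ] T [ 0.052 -0.027  0.025] gap 0.185 j [ 0.02   0.122 -0.341  1.108 -0.     1.633]
[257 368  14  78  78] [0.4208 0.0542 0.5831] [421.5  54.1] [42.6  1.8] 3.6
```

View pics/held.png

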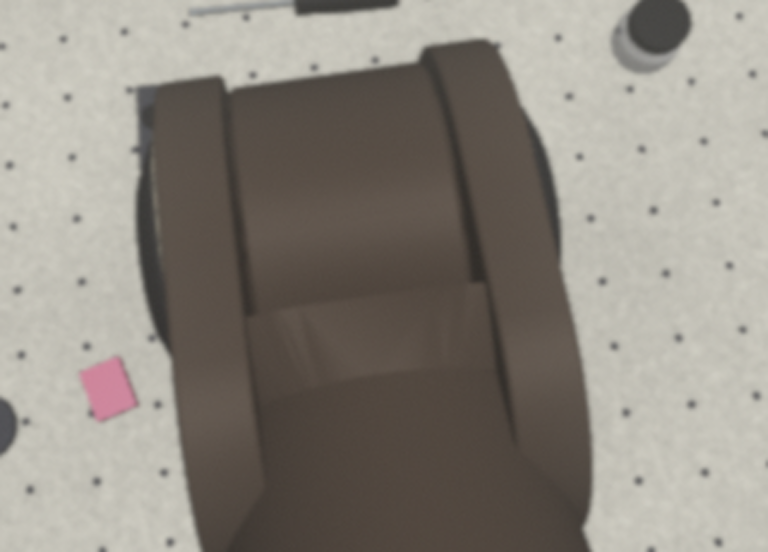

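The arm hides the top view, and the −2.8 N on z shows the straightedge is held. I lower it and check with the side camera.

>>> jog_arm(travel=[[0,0,3],[0,0,5],[0,0,5.8],[0,0,6.1],[0,0,6.1],[0,0,6.1]], turn=[0,0,0,0,0,0], grip=[0.5,0.5,0.5,0.5,0.5,0.5])

```text
clock: 7.5
position: [0.5045, 0.0106, 0.0591]
tcp_rot: [0.0, 0.722, 0.692, 0.0]
force: [-0.1, -1.0, -2.7]
finger_gap: 0.178
```

```bash
cat > m.py <<'E'
from h import *
def look(name,x=.504,y=.0105,z=.058):
    plan(x,y,z,-2.4)
    p=cams.grab_frame("side"); cv2.imwrite(f"pics/{name}.png",cv2.resize(p["pixels"][180:400,200:440],None,fx=2.6,fy=2.6,interpolation=cv2.INTER_CUBIC))
    Wi=cloud(p); W=Wi.reshape(-1,3); C=p["pixels"].reshape(-1,3).astype(int)
    br=(C.mean(1)>65)&(W[:,2]>.006)&(W[:,2]<.035)&(W[:,0]>.4)&(W[:,0]<.68)&(abs(W[:,1])<.16)&(C[:,2]-C[:,1]<15)
    k,l,st,_=cv2.connectedComponentsWithStats(br.reshape(480,640).astype(np.uint8))
    for i in range(1,k):
        if st[i,4]<30: continue
        q=W[l.ravel()==i]; r=cv2.minAreaRect((q[:,:2]*1000).astype(np.float32)); print(st[i],np.round(q.mean(0),4),"zt",round(np.percentile(q[:,2],90),4),np.round(r[0],1),np.round(r[1],1),round(r[2],1))
E
python3 -c "
from m import *
look('low')"
```

```text
pos [0.5045 0.0106 0.0591] head -2.4 tilt [0.001 0.   ] travel cm [-0.01 -0.05  0.11] turn -0.0001
t 7.5 F [-0.15 -0.99 -2.69] T [0.019 0.044 0.012] gap 0.178 j [ 0.021  0.162 -0.433  0.974 -0.     1.634]
[288 233  21  12 180] [0.5785 0.0745 0.013 ] zt 0.0149 [578.1  75.2] [40.3 36.8] 8.1
[288 248  20  13 200] [0.5757 0.0285 0.013 ] zt 0.0148 [575.3  29.4] [39.4 34.8] 2.1
[254 256  15  46 351] [ 0.5032 -0.0512  0.021 ] zt 0.0238 [502.7 -37.9] [116.4  20.4] 87.5
[285 264  21  13 222] [ 0.5706 -0.0195  0.0132] zt 0.0148 [569.9 -19.3] [32.4 39.9] 85.8
[289 279  21  13 244] [ 0.5761 -0.0639  0.0131] zt 0.0148 [575.9 -62.9] [34.8 38.9] 87.2
```

View pics/low.png

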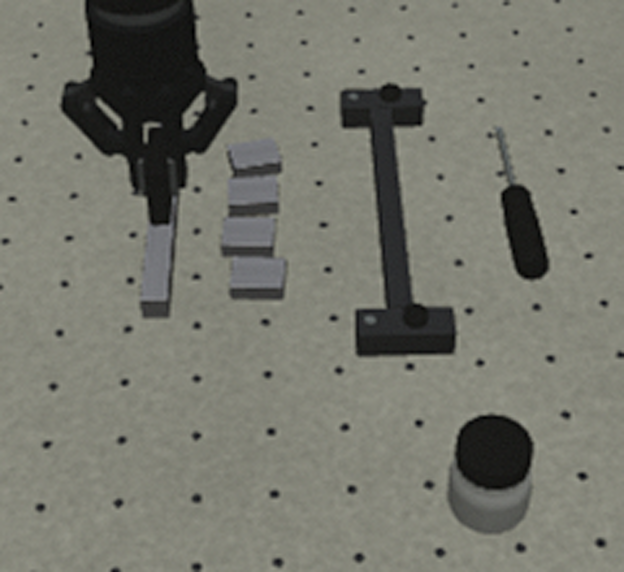

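>>> jog_arm(travel=[[0,1,0.1],[0,2,0.1],[0,2.6,0.1],[0,3.1,0.1],[0,3.6,0.1],[0,4.1,0.1],[0,4.6,0.1],[0,5.1,0.1],[0,5.6,0.1],[0,6.1,0.1],[0,6.6,0.1],[0,7.1,0.1],[0,7.6,0.1],[0,8.1,0.1],[0,8.6,0.1],[0,9.1,0.1],[0,9.6,0.1],[0,10,0.1],[0,10.2,0.1],[0,10.2,0.1]], turn=[0,0,0,0,0,0,0,0,0,0,0,0,0,0,0,0,0,0,0,0], grip=[0.5,0.5,0.5,0.5,0.5,0.5,0.5,0.5,0.5,0.5,0.5,0.5,0.5,0.5,0.5,0.5,0.5,0.5,0.5,0.5])

```text
clock: 10.05
position: [0.6062, 0.0063, 0.0574]
tcp_rot: [0.0, 0.722, 0.692, 0.0]
force: [0.3, -0.5, -2.4]
finger_gap: 0.18
```

```bash
python3 -c "
from m import *
look('push1',.622,.0055)"
```

```text
pos [0.6062 0.0063 0.0574] head -2.4 tilt [0.001 0.   ] travel cm [-0.01  1.58 -0.06] turn -0.0001
t 10.05 F [ 0.31 -0.54 -2.35] T [0.006 0.019 0.031] gap 0.18 j [ 0.01   0.343 -0.2    1.027  0.     1.623]
[323 235  13  12  90] [0.6463 0.0617 0.0134] zt 0.0148 [644.8  64.9] [32.7 25.6] 84.9
[308 247  32  53 977] [ 0.6245 -0.0372  0.0155] zt 0.021 [625.3 -26. ] [152.3  59.9] 87.0
```

View pics/push1.png

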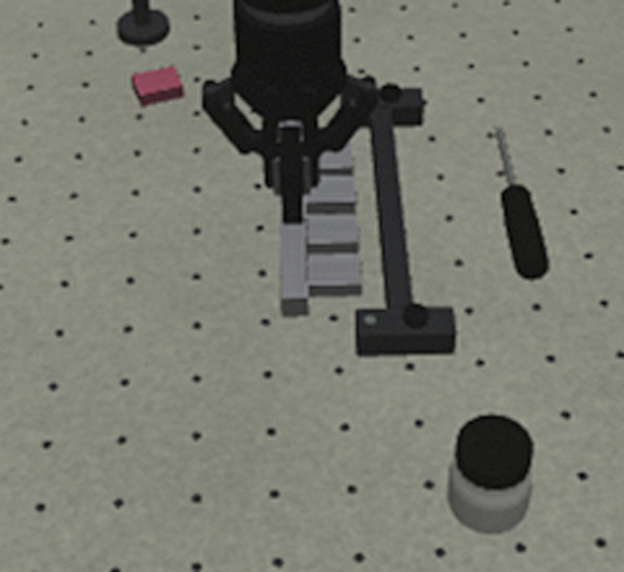

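>>> jog_arm(travel=[[0,0.2,0],[0,0.4,0],[0,0.6,0],[0,0.75,0],[0,0.85,0],[0,0.9,0]], turn=[0,0,0,0,0,0], grip=[0.5,0.5,0.5,0.5,0.5,0.5])

```text
clock: 10.85
position: [0.6149, 0.0059, 0.0573]
tcp_rot: [-0.0, 0.722, 0.692, -0.0]
force: [-0.8, 0.7, -1.2]
finger_gap: 0.181
```

>>> jog_arm(travel=[[0,0.05,0],[0,0.1,0],[0,0.15,0]], turn=[0,0,0], grip=[0.5,0.5,0.5])

```text
clock: 11.22
position: [0.6164, 0.0058, 0.0573]
tcp_rot: [0.0, 0.722, 0.692, -0.0]
force: [-1.0, 0.0, -1.9]
finger_gap: 0.181
```

>>> jog_arm(travel=[[0,0.05,0],[0,0.1,0]], turn=[0,0], grip=[0.5,0.5])

```text
clock: 11.48
position: [0.6174, 0.0058, 0.0573]
tcp_rot: [-0.0, 0.722, 0.692, -0.0]
force: [-1.2, 1.1, -2.7]
finger_gap: 0.178
```

>>> jog_arm(travel=[[0,0.05,0],[0,0.1,0]], turn=[0,0], grip=[0.5,0.5])

```text
clock: 11.72
position: [0.6184, 0.0058, 0.0573]
tcp_rot: [-0.0, 0.722, 0.692, -0.0]
force: [-1.9, 0.4, -3.2]
finger_gap: 0.179
```

>>> jog_arm(travel=[[0,0.03,0],[0,0.05,0]], turn=[0,0], grip=[0.5,0.5])

```text
clock: 11.98
position: [0.6189, 0.0058, 0.0573]
tcp_rot: [0.0, 0.722, 0.692, -0.0]
force: [-1.3, 0.4, -2.9]
finger_gap: 0.175
```

>>> jog_arm(travel=[[0,0.03,0],[0,0.05,0]], turn=[0,0], grip=[0.5,0.5])

```text
clock: 12.22
position: [0.6194, 0.0057, 0.0573]
tcp_rot: [-0.0, 0.722, 0.692, 0.0]
force: [-0.7, 0.3, -2.3]
finger_gap: 0.179
```

>>> jog_arm(travel=[[0,0.03,0],[0,0.05,0]], turn=[0,0], grip=[0.5,0.5])

```text
clock: 12.48
position: [0.6199, 0.0057, 0.0573]
tcp_rot: [0.0, 0.722, 0.692, 0.0]
force: [-0.4, 0.2, -2.0]
finger_gap: 0.184
```

>>> jog_arm(travel=[[0,0.03,0],[0,0.05,0]], turn=[0,0], grip=[0.5,0.5])

```text
clock: 12.72
position: [0.6204, 0.0057, 0.0573]
tcp_rot: [0.0, 0.722, 0.692, 0.0]
force: [-1.2, 0.5, -2.6]
finger_gap: 0.182
```

>>> jog_arm(travel=[[0,0.03,0],[0,0.05,0]], turn=[0,0], grip=[0.5,0.5])

```text
clock: 12.98
position: [0.6209, 0.0057, 0.0573]
tcp_rot: [0.0, 0.722, 0.692, 0.0]
force: [-1.0, 0.2, -2.9]
finger_gap: 0.183
```

>>> jog_arm(travel=[[0,0.03,0],[0,0.05,0]], turn=[0,0], grip=[0.5,0.5])

```text
clock: 13.22
position: [0.6214, 0.0056, 0.0573]
tcp_rot: [0.0, 0.722, 0.692, 0.0]
force: [-0.8, -0.1, -2.9]
finger_gap: 0.183
```

>>> jog_arm(travel=[[0,0.03,0],[0,0.05,0]], turn=[0,0], grip=[0.5,0.5])

```text
clock: 13.48
position: [0.6219, 0.0056, 0.0573]
tcp_rot: [0.0, 0.722, 0.692, 0.0]
force: [-1.5, -0.5, -2.4]
finger_gap: 0.181
```

```bash
python3 -c "
from m import *
look('push2',.622,.0055)"
```

```text
pos [0.6219 0.0056 0.0573] head -2.41 tilt [ 0. -0.] travel cm [-0.01  0.01 -0.07] turn -0.0001
t 13.475 F [-1.5  -0.47 -2.41] T [ 0.028  0.211 -0.001] gap 0.181 j [ 0.009  0.371 -0.16   1.04  -0.     1.622]
[331 235  13  12  85] [0.6624 0.0603 0.0129] zt 0.0147 [661.9  65.4] [30.9 25.5] 85.2
[316 248  32  47 943] [ 0.6405 -0.0381  0.0155] zt 0.0208 [640.3 -30.3] [141.1  59.7] 87.4
```

View pics/push2.png

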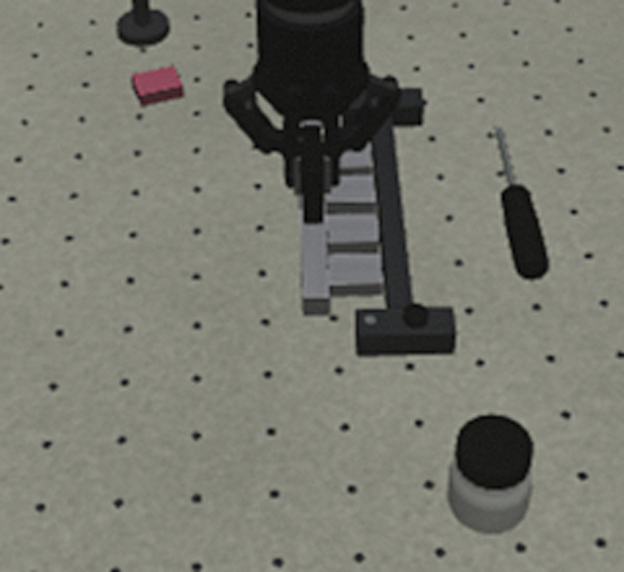

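The blanks are square in a row with a gap of roughly 1–3 mm to the bar (around px (380,270)). I continue in half-millimetre steps.

>>> jog_arm(travel=[[0,0.03,0],[0,0.05,0]], turn=[0,0], grip=[0.5,0.5])

```text
clock: 13.78
position: [0.6224, 0.0056, 0.0573]
tcp_rot: [-0.0, 0.722, 0.692, 0.0]
force: [-0.4, 1.0, -1.9]
finger_gap: 0.184
```

>>> jog_arm(travel=[[0,0.03,0],[0,0.05,0]], turn=[0,0], grip=[0.5,0.5])

```text
clock: 14.02
position: [0.6229, 0.0056, 0.0573]
tcp_rot: [0.0, 0.722, 0.692, 0.0]
force: [-1.1, 0.5, -2.0]
finger_gap: 0.18
```

>>> jog_arm(travel=[[0,0.03,0],[0,0.05,0]], turn=[0,0], grip=[0.5,0.5])

```text
clock: 14.28
position: [0.6233, 0.0056, 0.0573]
tcp_rot: [-0.0, 0.722, 0.692, -0.0]
force: [-1.2, -0.6, -1.6]
finger_gap: 0.181
```

>>> jog_arm(travel=[[0,0.03,0],[0,0.05,0]], turn=[0,0], grip=[0.5,0.5])

```text
clock: 14.52
position: [0.6234, 0.0056, 0.0573]
tcp_rot: [-0.0, 0.722, 0.692, -0.0]
force: [-3.8, 0.5, -0.4]
finger_gap: 0.183
```

>>> jog_arm(travel=[[0,0.03,0],[0,0.05,0]], turn=[0,0], grip=[0.5,0.5])

```text
clock: 14.78
position: [0.6235, 0.0056, 0.0571]
tcp_rot: [-0.001, 0.722, 0.692, -0.001]
force: [-6.3, 0.5, 0.9]
finger_gap: 0.182
```

```bash
python3 -c "
from m import *
plan(.623,.0056,.0573,-2.4)"
```

```text
pos [0.6235 0.0056 0.0571] head -2.41 tilt [-0.002  0.   ] travel cm [-0.   -0.05 -0.02] turn -0.0001
t 14.775 F [-6.34  0.53  0.9 ] T [ 0.098  1.377 -0.086] gap 0.182 j [ 0.009  0.375 -0.155  1.043  0.     1.622]
```

>>> jog_arm(travel=[[0,0.03,0],[0,0.06,0],[0,0.06,0]], turn=[0,0,0], grip=[0.5,0.5,0.5])

```text
clock: 15.15
position: [0.6236, 0.0056, 0.057]
tcp_rot: [-0.001, 0.722, 0.692, -0.001]
force: [-7.3, -0.0, 1.8]
finger_gap: 0.182
```

```bash
python3 -c "
from m import *
look('press',.623,.0056,.0573)"
```

```text
pos [0.6236 0.0056 0.057 ] head -2.4 tilt [-0.003  0.   ] travel cm [-0.   -0.06 -0.03] turn -0.0001
t 15.15 F [-7.26 -0.04  1.76] T [ 0.135  1.641 -0.074] gap 0.182 j [ 0.009  0.376 -0.154  1.044  0.     1.622]
[332 236  12   9  77] [0.6633 0.0604 0.013 ] zt 0.0147 [663.2  65.3] [29.8 23.8] 84.9
[326 247  19  11 158] [0.6569 0.0231 0.013 ] zt 0.0146 [654.6  29. ] [41.7 37.1] 84.0
[317 261  31  39 773] [ 0.6387 -0.0517  0.0158] zt 0.0205 [641. -53.] [100.9  58.7] 86.3
```

View pics/press.png

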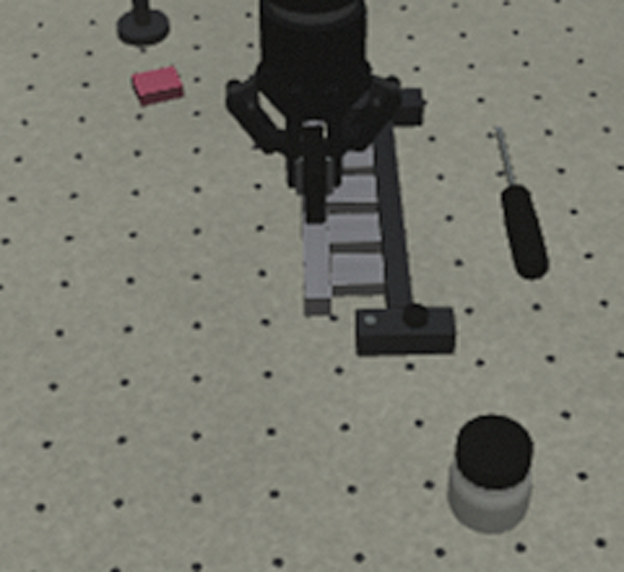

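>>> jog_arm(travel=[[0,0.04,0],[0,0.07,0],[0,0.07,0],[0,0.07,0],[0,0.07,0]], turn=[0,0,0,0,0], grip=[0.5,0.5,0.5,0.5,0.5])

```text
clock: 15.82
position: [0.6237, 0.0056, 0.0569]
tcp_rot: [-0.001, 0.722, 0.692, -0.001]
force: [-8.9, 1.0, 2.5]
finger_gap: 0.178
```

```bash
python3 -c "
from m import *
plan(.623,.0056,.0573,-2.4)"
```

```text
pos [0.6237 0.0056 0.0569] head -2.4 tilt [-0.004  0.   ] travel cm [ 0.   -0.07 -0.04] turn -0.0001
t 15.825 F [-8.86  1.01  2.54] T [ 0.1    2.015 -0.007] gap 0.178 j [ 0.009  0.377 -0.152  1.046  0.     1.622]
```

>>> jog_arm(travel=[[0,0.04,0],[0,0.05,0],[0,0.05,0],[0,0.05,0],[0,0.05,0],[0,0.05,0],[0,0.05,0],[0,0.05,0],[0,0.05,0],[0,0.05,0],[0,0.05,0],[0,0.05,0]], turn=[0,0,0,0,0,0,0,0,0,0,0,0], grip=[0.5,0.5,0.5,0.5,0.5,0.5,0.5,0.5,0.5,0.5,0.5,0.5])

```text
clock: 17.32
position: [0.6237, 0.0056, 0.0568]
tcp_rot: [-0.002, 0.722, 0.692, -0.002]
force: [-10.3, 0.1, 1.6]
finger_gap: 0.179
```

```bash
python3 -c "
from m import *
plan(.623,.0056,.0573,-2.4)"
```

```text
pos [0.6237 0.0056 0.0568] head -2.4 tilt [-0.005  0.   ] travel cm [ 0.   -0.07 -0.05] turn -0.0
t 17.325 F [-10.25   0.14   1.57] T [ 0.13   2.326 -0.086] gap 0.179 j [ 0.009  0.378 -0.151  1.047  0.     1.622]
```

>>> jog_arm(travel=[[0,0,0],[0,0,0],[0,0,0],[0,0,0],[0,0,0],[0,0,0]], turn=[0.004,0.008,0.008,0.008,0.008,0.008], grip=[0.5,0.5,0.5,0.5,0.5,0.5])

```text
clock: 18.08
position: [0.6237, 0.0055, 0.0567]
tcp_rot: [-0.002, 0.724, 0.69, -0.002]
force: [-9.8, 1.1, 2.3]
finger_gap: 0.183
```

```bash
python3 -c "
from m import *
plan(.623,.0056,.0573,-2.4)"
```

```text
pos [0.6237 0.0055 0.0567] head -2.8 tilt [-0.005  0.   ] travel cm [ 0.01 -0.07 -0.06] turn -0.007
t 18.075 F [-9.84  1.15  2.29] T [0.083 2.33  0.409] gap 0.183 j [ 0.009  0.378 -0.151  1.046  0.     1.628]
```

>>> jog_arm(travel=[[0,0,0],[0,0,0],[0,0,0],[0,0,0],[0,0,0],[0,0,0],[0,0,0]], turn=[-0.006,-0.012,-0.016,-0.016,-0.016,-0.016,-0.016], grip=[0.5,0.5,0.5,0.5,0.5,0.5,0.5])

```text
clock: 18.95
position: [0.6237, 0.0055, 0.0566]
tcp_rot: [-0.002, 0.719, 0.695, -0.002]
force: [-9.6, 1.7, 1.2]
finger_gap: 0.175
```

```bash
python3 -c "
from m import *
plan(.623,.0056,.0573,-2.4)"
```

```text
pos [0.6237 0.0055 0.0566] head -2.01 tilt [-0.005  0.   ] travel cm [ 0.   -0.07 -0.07] turn 0.0069
t 18.95 F [-9.64  1.65  1.18] T [ 0.121  2.23  -0.57 ] gap 0.175 j [ 0.009  0.378 -0.151  1.046  0.     1.615]
```

The wrist torque follows the yaw linearly through zero, so contact runs over the full width and is balanced. I return to balance, hold, then draw back.

>>> jog_arm(travel=[[0,0.02,0],[0,0.02,0],[0,0.02,0],[0,0.02,0],[0,0.02,0],[0,0.02,0],[0,0.02,0],[0,0.02,0],[0,0.02,0],[0,0.02,0],[0,0.02,0],[0,0.02,0]], turn=[0.005,0.009,0.009,0.009,0.009,0.009,0.009,0.009,0.009,0.009,0.009,0.009], grip=[0.5,0.5,0.5,0.5,0.5,0.5,0.5,0.5,0.5,0.5,0.5,0.5])

```text
clock: 20.45
position: [0.6238, 0.0055, 0.0565]
tcp_rot: [-0.002, 0.722, 0.692, -0.002]
force: [-9.4, 0.4, 1.6]
finger_gap: 0.176
```

```bash
python3 -c "
from m import *
plan(.623,.0056,.0573,-2.4)"
```

```text
pos [0.6238 0.0055 0.0565] head -2.45 tilt [-0.005  0.   ] travel cm [ 0.   -0.08 -0.07] turn -0.0009
t 20.45 F [-9.44  0.41  1.63] T [ 0.109  2.376 -0.022] gap 0.176 j [ 0.009  0.378 -0.151  1.047  0.     1.622]
```

>>> jog_arm(travel=[[0,-0.1,0],[0,-0.25,0],[0,-0.5,0],[0,-1,0],[0,-2,0],[0,-3.5,0],[0,-5,0],[0,-6.5,0],[0,-8,0],[0,-9.5,0],[0,-10.5,0],[0,-10.5,0],[0,-10.5,0]], turn=[0,0,0,0,0,0,0,0,0,0,0,0,0], grip=[0.5,0.5,0.5,0.5,0.5,0.5,0.5,0.5,0.5,0.5,0.5,0.5,0.5])

```text
clock: 22.08
position: [0.522, 0.01, 0.0575]
tcp_rot: [0.0, 0.722, 0.692, 0.0]
force: [0.2, 0.0, -2.8]
finger_gap: 0.18
```

```bash
python3 -c "
from m import *
look('back',.52,.0105,.0555)"
```

```text
pos [0.522  0.01   0.0575] head -2.46 tilt [ 0.001 -0.   ] travel cm [ 0.05 -0.2   0.2 ] turn -0.0011
t 22.075 F [ 0.15  0.03 -2.82] T [ 0.013  0.002 -0.014] gap 0.18 j [ 0.019  0.195 -0.397  0.978 -0.     1.633]
[325 235  19  10 187] [0.6555 0.0663 0.013 ] zt 0.0145 [655.9  67.6] [35.6 38.8] 85.6
[326 247  19  11 192] [0.6538 0.0247 0.013 ] zt 0.0145 [654.5  29.2] [41.2 37.8] 85.5
[264 256  14  45 340] [ 0.5205 -0.0522  0.02  ] zt 0.0219 [520.3 -32.6] [127.6  20.2] 87.4
[326 262  21  12 217] [ 0.6519 -0.0217  0.013 ] zt 0.0146 [652. -21.] [39.6 32.5] 1.5
[327 278  21  12 246] [ 0.6496 -0.066   0.0131] zt 0.0146 [649.8 -66. ] [33.9 39.2] 85.5
```

View pics/back.png

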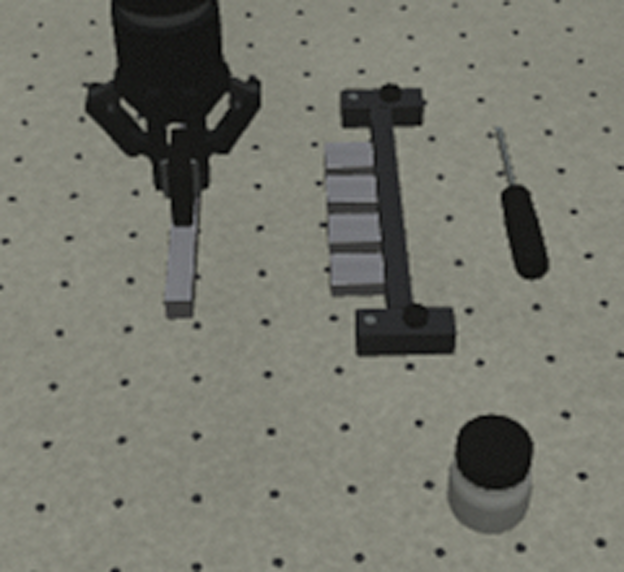

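The blanks are flush in a straight row and the bar is clear behind them. I set it down by feel.

>>> jog_arm(travel=[[0,0,0.05],[0,0,0.1],[0,0,0.15],[0,0,0.15],[0,0,0.15]], turn=[0,0,0,0,0], grip=[0.5,0.5,0.5,0.5,0.5])

```text
clock: 22.75
position: [0.5217, 0.01, 0.0561]
tcp_rot: [0.0, 0.722, 0.692, 0.0]
force: [-0.7, 0.9, 2.9]
finger_gap: 0.18
```

>>> jog_arm(travel=[[0,0,0],[0,0,0],[0,0,0],[0,0,0],[0,0,0],[0,0,0],[0,0,-1],[0,0,-3],[0,0,-6],[0,0,-10],[0,0,-14],[0,0,-14],[0,0,-14]], turn=[0,0,0,0,0,0,0,0,0,0,0,0,0], grip=[2.4,3.2,4,4,4,4,4,4,4,4,4,4,4])

```text
clock: 24.38
position: [0.5214, 0.01, 0.1959]
tcp_rot: [0.0, 0.722, 0.692, 0.0]
force: [-0.2, 0.4, -0.7]
finger_gap: 0.466
```

>>> jog_arm(travel=[[0,-5,-3],[0,-10,-3],[-5,-15,-3],[-10,-18,-3],[-15,-20,-3],[-20,-20,-3],[-25,-20,-3],[-30,-20,-3],[-35,-20,-3],[-35,-20,-3],[-35,-20,-3]], turn=[0,0,0,0,0,0,0,0,0,0,0], grip=[4,4,4,4,4,4,4,4,4,4,4])

```text
clock: 25.75
position: [0.306, -0.3304, 0.2247]
tcp_rot: [-0.001, 0.722, 0.692, 0.0]
force: [-0.6, -0.2, 0.2]
finger_gap: 0.469
```

```bash
python3 - <<'E'
from m import *
plan(.5,0,.2,-2.4)
for n in ["top","side"]:
    p=cams.grab_frame(n); cv2.imwrite(f"pics/{n}9.png",p["pixels"])
    W=cloud(p); X,Y,z=W[...,0],W[...,1],W[...,2]
    m=((X>.35)&(X<.85)&(abs(Y)<.35)&(z>.008)&(z<.1)).astype(np.uint8)
    bright=(p["pixels"].mean(-1)>(110 if n=="top" else 70)).astype(np.uint8)
    for mm,nm in [(m*bright,"bright"),(m*(1-bright),"dark")]:
        k,l,st,_=cv2.connectedComponentsWithStats(mm)
        for i in range(1,k):
            if st[i,4]<60: continue
            q=W[l==i]; q=q[q[:,2]>np.percentile(q[:,2],90)-.006]; r=cv2.minAreaRect((q[:,:2]*1000).astype(np.float32))
            print(n,nm,st[i],np.round(q.mean(0),4),np.round(r[0],1),np.round(r[1],1),round(r[2],1))
E
```

```text
pos [ 0.306  -0.3304  0.2247] head -2.5 tilt [-0.002  0.002] travel cm [33.85 17.95  2.51] turn -0.0017
t 25.75 F [-0.6  -0.18  0.24] T [-0.014 -0.107 -0.034] gap 0.469 j [-0.824 -0.011 -0.248  1.337  0.     0.79 ]
top bright [258 169  44   8 139] [0.7829 0.0538 0.0146] [783.1  53.3] [83.7  7.2] 88.4
top bright [438 184  26  15 112] [ 0.6993 -0.2561  0.0332] [ 700.3 -259.2] [45.9 17.4] 68.2
top bright [340 221  19  23 355] [ 0.65   -0.0633  0.0134] [650.2 -63.4] [32.1 39.9] 88.5
top bright [317 223  18  23 352] [ 0.6518 -0.019   0.0134] [652.2 -19. ] [32.1 40. ] 87.6
top bright [292 225  19  22 353] [0.6538 0.0269 0.0134] [654.1  26.9] [31.9 40. ] 87.7
top bright [270 227  18  22 358] [0.6554 0.0688 0.0135] [655.6  69. ] [32.1 40.1] 88.0
top bright [333 295  44  15 480] [ 0.5188 -0.0568  0.0194] [519.1 -54.8] [78.9 20.3] 87.5
top bright [260 299  47  17 500] [0.5243 0.0768 0.0199] [524.4  74.4] [82.2 20.2] 87.8
top bright [213 318  24  28 413] [0.495  0.1834 0.0133] [495.1 183.7] [40.1 32.3] 16.3
top dark [301 160  45  17 558] [ 0.7804 -0.0327  0.0235] [781.  -31.9] [83.2 23.1] 86.9

[... 907 characters left out ...]
21  12 212] [ 0.6517 -0.0216  0.0132] [652.  -21.2] [35.6 38.9] 89.8
side bright [327 278  21  12 241] [ 0.6495 -0.0657  0.013 ] [649.7 -66. ] [34.6 39. ] 85.5
side bright [373 358  32  26 464] [ 0.7114 -0.2833  0.0347] [ 712.7 -277.9] [28.3 48.3] 80.1
side dark [245 162  20  34 302] [0.4791 0.2742 0.0755] [478.4 276.6] [32.3 13.6] 66.0
side dark [ 326  212   49  104 1734] [ 0.6818 -0.0245  0.0233] [684.2  -1.1] [288.7  68.8] 87.1
side dark [265 230  12  38 335] [0.5219 0.0057 0.0729] [521.5   7.7] [57.3 16. ] 90.0
side dark [393 250  18  37 416] [ 0.7804 -0.0394  0.0229] [781.6 -34.8] [87.9 22.2] 87.1
side dark [375 340  30  29 695] [ 0.7139 -0.2692  0.059 ] [ 714.1 -267.7] [46.8 44.3] 82.7
```

View pics/top9.png

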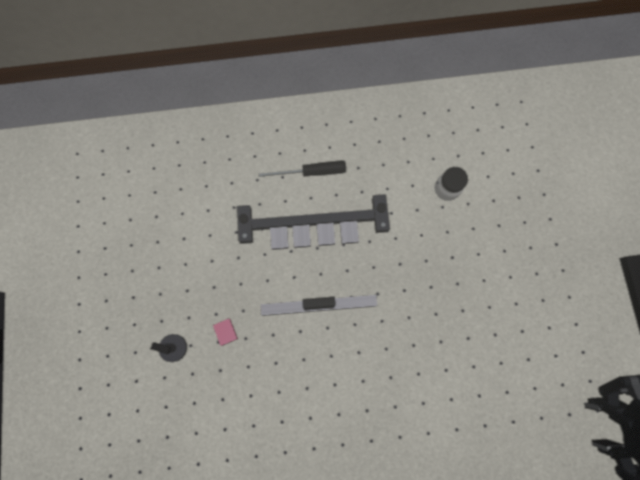

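The four blanks sit flush at the bar (270–358, 221–249), and the straightedge stands upright at (319,303). Everything else is where it was, so I hand in.

```bash
python3 -c "
from bench import arm
print(arm.close_job())"
```

```text
the job is handed in; nothing more can be done
None
```

I gripped the straightedge, pushed the four grey blanks together against the stop bar and held them there. I then drew it back about 10 cm, stood it upright on the bench and let go. The job was handed in at about 26 s of the 72 s allowed; no verdict is reported.

- **Press:** measured wrist force was about 9–10 N and held for more than 3 s; the highest reading was 10.3 N. The wrist torque was balanced and changed evenly when I turned the bar slightly either way, so I take it that all four blanks were in contact. I could not measure each blank's contact directly.
- **Blanks:** in the last pictures they lie flat, with centres about 16 mm before the stop's origin. They are square within about 1° and in line to better than 1 mm.
- **Straightedge:** it stands upright, with its grip top at 73 mm, about 130 mm from the row of blanks and touching nothing else.
- **Bystanders:** the post mount, screw jar, screwdriver and pink look-alike measured within about 1–2 mm of their starting positions.
- **Disagreements:** none beyond the side camera's coarser yaw readings, which scattered by about 2–3°. For squareness I relied on the top camera.

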